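# Raise the ratchet height gauge and slide a sample tin under it

## Task

The arm of the height gauge has been left too low for the larger sample tin. Lift the arm by its ball knob until the pawl catches in the lowest notch at which that tin fits beneath it, no higher, and let go; then stand the tin on the open front end of the gauge's base and slide it in under the arm, upright, fully home against the stop at the back. Leave the small tin, the squat brown tin and the scale where they are.

Things in the scene. Friction and masses are not known exactly. Their poses are not given: they have to be found in the camera images.
- gauge: Height gauge, fixed: grey base plate 10 mm thick with a square post 30 x 30 mm, 255 mm tall, and an arm reaching forward from it. Origin on the base's underside, below the tin's home; x points to the back (post), away from the open front; z up. In this frame the base spans x -155 to 95 mm, y -60 to 60 mm; post x 55 to 85 mm; arm forward to x -34 mm.
- slide (a joint): Height of the gauge's arm above its lowest position, m, 0 to 0.080. Let go (0.32 kg, lifts with a few N) it falls until its spring pawl lands on a notch: it rests at 0 or at the notches 0.024, 0.048, 0.072, or up to 1 mm lower. The pawl stops it from going back down past a notch. Clear height between base plate and arm = 46 mm + this value.
- lift_knob (a point): Centre of the black ball knob, 32 mm in diameter, on a thin upright stem on top of the arm; the handle for lifting. It stands 46 mm above the arm's underside, 30 mm above the arm's top, at x -22 mm, y 0 of the gauge's frame. The arm below it is 26 mm wide (y), 16 mm thick and ends at x -34 mm.
- tin_home (a point): Point on top of the base plate where the centre of the tin's underside belongs; axes as gauge. The tin's back then touches the stop plate (30 mm high, front face 34 mm behind this point). Guide rails 20 mm high, inner faces 74 mm apart (y +-37), run from 40 mm in front of it to the stop and flare to about 93 mm apart at 62 mm in front.
- apron (a point): Point on the top of the base plate in front of the rails and arm, 105 mm in front of home: free room to set the tin down. Axes as the gauge.
- tin_mid (a point): Centre (half-way up, 41 mm above its underside) of the larger sample tin: dark round tin with a white lid, body 66 mm in diameter, lid 68 mm, 82 mm tall, about 0.16 kg, standing upright; z along its axis.
- tin: The same larger tin; origin at the centre of its underside.
- small_tin: Small white sample tin, 62 mm in diameter, 70 mm tall, to be left alone; origin at the centre of its underside. It may stand where the larger tin stood in another run.
- squat_tin: Squat brown tin with a pale lid, 74 mm in diameter, 60 mm tall, to be left alone; origin at the centre of its underside.
- scale: Black pocket scale 78 x 110 x 32 mm, to be left alone; origin at the centre of its underside.

How it is judged:
On the way, in this order (a step that is already met when the one before it is completed fails the run):
1. the arm is held by its pawl in the notch at 48 mm and let go (value of joint slide between 0.045 and 0.052 m and contact force between the fingers and gauge below 0.3 N and velocity of joint slide between -0.01 and 0.01 m/s), for 0.3 s.
2. the larger tin stands home under the arm (x of tin_mid in the frame of tin_home between -0.006 and 0.006 m and y of tin_mid in the frame of tin_home between -0.008 and 0.008 m and z of tin_mid in the frame of tin_home between 0.036 and 0.046 m and angle between tin_mid's own z axis and vertical below 0.1 rad and linear speed of tin below 0.02 m/s), for 0.2 s.
At the end, for the whole second after the job is handed in: The arm rests on the notch at 48 mm (joint between 45 and 52 mm), and the larger tin stands upright (within 0.1 rad) and still on the base, its axis within 6 mm of home front to back and 8 mm sideways (all of step 2 and value of joint slide between 0.045 and 0.052 m); the robot touches nothing.
It fails at once if the larger tin is tipped over (angle between tin_mid's own z axis and vertical above 0.7 rad).
It fails at once if the small tin is moved by more than 30 mm (distance of small_tin from where it was at the start of the episode above 0.03 m).
It fails at once if the squat brown tin is moved by more than 30 mm (distance of squat_tin from where it was at the start of the episode above 0.03 m).
It fails at once if the scale is moved by more than 30 mm (distance of scale from where it was at the start of the episode above 0.03 m).
It also fails if it takes over 66 s, if anything falls off the work surface, if the arm or the gripper's body presses on something with over 40 N, if the wrist force passes 120 N, or if a joint passes its speed limit or range.

## Robot

A 6-joint arm with a two-finger parallel gripper is mounted at the origin on a cart in front of the work surface, level with it; the furniture and walls round the work are solid. World frame = base frame: x ahead of the robot, y to its left, z up, the work surface at z = 0. Lengths are in m, angles in rad, forces in N, time in s.
With the tool pointing down it reaches from about 0.25 to 0.775 m from the base axis. Payload 4 kg.
Tool frame: the origin (TCP) lies at the very end of the fingers, on their centre line; the grasp point (between the pads) lies hold_point_z behind it (hold_point_z is the distance from the TCP to the grasp point, in m); z points along the fingers, y is the direction in which the jaws open and shut (so a half turn about z gives the same grasp; the last joint's range is limited). The gripper opens to 94 mm and grips with 3 to 60 N. Pads are 16 mm wide; open, the fingers measure 119 mm over their backs; the gripper's body (75 mm by 177 mm) begins 78 mm behind the grasp point.
Start: joints at [1.038, 0.087, 1.371, -0, 1.684, -0.103], TCP at [0.229, 0.5, 0.206] pointing down, gripper open.
Joint ranges: [-3.1, 3.1], [-0.76, 2.03], [0.27, 2.55], [-1.08, 4.22], [0.17, 2.65], [-2.57, 2.57]. Speed limits (rad/s): [2.79, 2.79, 3.14, 3.14, 3.14, 3.14].

## Interface

Orientations are given as [roll, pitch, yaw] about the fixed x, y, z axes, in that order (R = Rz(yaw) Ry(pitch) Rx(roll)).
In Python, from bench import * gives the robot as it stands.
- The arm moves only by the tool step_arm, never from a script. Its argument "increments" is text: rows parted by semicolons, each of 6 numbers parted by spaces: the shift along the tool's x, y, z in cm, then the turn, a rotation vector about the tool's x, y, z in rad. A call has 1 to 5 rows; each row shifts and turns the commanded pose from where the row before left it, along the tool's axes as they then stand; what a row does not reach is not made up. A row lasts 1/10 s, in which the tool goes at most 50 mm and 8.59 degrees, less where a joint would pass 70% of its speed; a pose out of reach is approached as far as the arm can. A call is refused whole if a number of a shift passes 5 or a number of a turn 0.15, either way. A call with a gripper value outside its range is refused whole. "claw" is the gripper's target within -1 to 1 (shut at 1, half-way at 0, fully open at -1), set as the call begins (left out, the last holds). The fingers move at their own pace and stop on an object; the grip force is fixed at half the most. Time passes only in rows, so rows that do not move let the fingers close. It gives the time, the measured TCP pose, the force and the opening at its end, in the units of the state.
- get_obs(): the state, without advancing time (a new reading comes with each control period).
- snapshot(name): name is "scene" or "top" or "wrist"; returns the picture (400x640x3 uint8, red, green, blue); there is no depth.
- calibration(name): a dict with "camera_matrix" (3x3 intrinsics, pixels), "k1" (the pictures are not rectified: a ray, as slopes to the right and down, at radius r is drawn at 1 + k1 r^2 times it, then the intrinsics apply), "eye" and "orientation" of the camera in the world; the wrist camera has in their place "tool_from_camera" (4x4, takes a point from camera to tool coordinates, whose origin is the TCP and whose axes are the flange's). Camera axes: x right, y up, looking along -z (the intrinsics and any distortion apply to the point x, -y, -z); pixel columns grow to the right and rows downward; lengths in m; the calibration is good to about 2 mm. A picture is of the moment at which its call begins: read the wrist's pose just before it. calibration takes no time and is no camera call.
- close_job(): hands the job in, once; it reports no verdict.
The state is a dict: "time": time; "joint_positions": joint angles; "qvel": joint speeds; "joint_torque": joint torques, N m; "tool_pos": TCP position; "ee_rot": TCP orientation; "wrist_force": force on the tool from outside, world axes, zero at the start; "wrist_torque": the same for the moment, N m; "width": finger opening in m.
Only numpy, scipy, OpenCV 4.12 (cv2) and the standard library are available. Lean on these libraries where they do the work, as an engineer would, in place of code of your own. Each camera call takes 0.05 s, during which the arm holds its last target. There are 200 camera calls.

## Working session

There is one attempt and no reset: what is moved stays moved. The work goes in short steps, Python scripts to look and compute and a tool call to move; the robot and the scene stay as the last step left them, time stands still between calls to the robot, and variables do not carry over. Pictures are saved under pics/ and viewed, about 8 in all and at most 12, crops included, and the job is handed in when it is done.

Besides the shell and the picture viewer there is one more tool, called after "Request:" as name(argument=value, ...) on one line, values as JSON. step_arm: Moves the arm, as the interface text tells. Its arguments: {"type":"object","properties":{"increments":{"type":"string"},"claw":{"type":"number"}},"required":["increments"]}

```bash
ls; mkdir -p pics; python3 - <<'E'
from bench import *
import cv2
o=get_obs();print({k:o[k] for k in('time','tool_pos','ee_rot','width','wrist_force')})
for n in("scene","top"):
    cv2.imwrite(f"pics/{n}0.png",cv2.cvtColor(snapshot(n),cv2.COLOR_RGB2BGR))
for n in("scene","top","wrist"):print(n,calibration(n))
try:print(hold_point_z)
except Exception as e:print(e)
E
```

```text
pics
{'time': 0.0, 'tool_pos': array([0.22890589, 0.499484  , 0.20431358]), 'ee_rot': array([-3.13935325e+00, -2.09522379e-04,  2.71178784e+00]), 'width': 0.09406745063523002, 'wrist_force': array([-0.31703464, -0.34033327, -0.02649554])}
scene {'camera_matrix': array([[369.94605662,   0.        , 326.57565335],
       [  0.        , 369.94605662, 205.75013012],
       [  0.        ,   0.        ,   1.        ]]), 'k1': -0.08774326815925745, 'eye': array([ 0.03571679, -0.88900877,  0.76873948]), 'orientation': array([ 0.92192799, -0.00763937, -0.47222817])}
top {'camera_matrix': array([[447.3856387 ,   0.        , 317.99256045],
       [  0.        , 447.3856387 , 196.28502226],
       [  0.        ,   0.        ,   1.        ]]), 'k1': -0.03527012839521514, 'eye': array([ 0.26134938, -0.11368234,  1.30422812]), 'orientation': array([ 0.12815577, -0.01002134, -1.57439757])}
wrist {'camera_matrix': array([[302.03009735,   0.        , 319.573547  ],
       [  0.        , 302.03009735, 195.21556077],
       [  0.        ,   0.        ,   1.        ]]), 'k1': -0.041668219394164256, 'tool_from_camera': array([[ 3.99054946e-04,  9.58770419e-01,  2.84181501e-01,
         8.41250122e-02],
       [ 9.99999758e-01, -2.20647485e-04, -6.59805676e-04,
         5.42374272e-04],
       [-5.69898230e-04,  2.84181695e-01, -9.58770275e-01,
        -1.79398904e-01],
       [ 0.00000000e+00,  0.00000000e+00,  0.00000000e+00,
         1.00000000e+00]])}
0.0188
```

View pics/scene0.png

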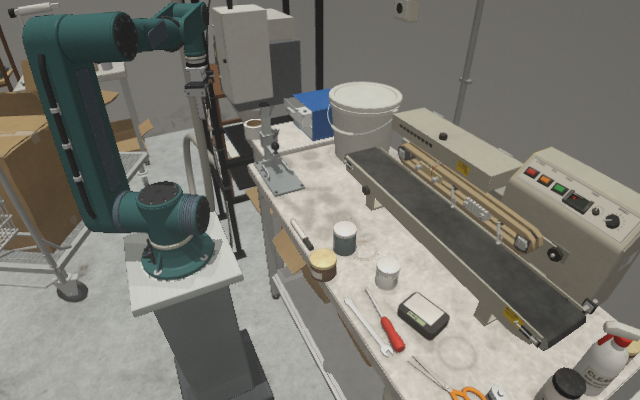

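View pics/top0.png

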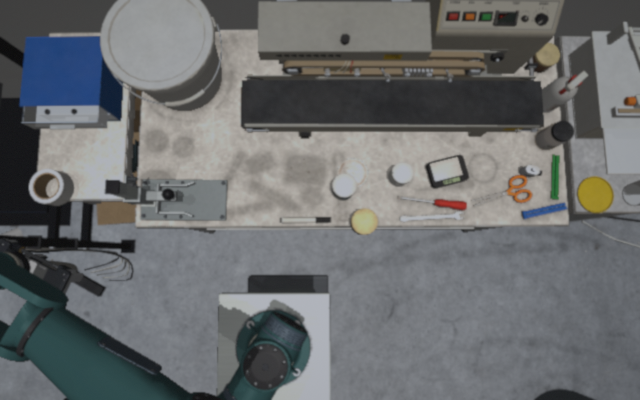

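The scene shows the dark larger tin at (344,238), the small white tin at (388,273) and the squat tin at (322,265). The gauge is at about (272,160) with its open front towards −y. In the top view the larger lid is at (344,186), the small lid at (401,174), the squat lid at (364,221), the knob near (168,195), and the base spans columns 142–227.

```bash
cat > h.py <<'E'
from bench import *
import cv2, numpy as np
from scipy.spatial.transform import Rotation as R
def cam(n,obs=None):
    c=calibration(n); K=c['camera_matrix'];k=c['k1']
    if 'eye' in c: return K,k,R.from_euler('xyz',c['orientation']).as_matrix(),np.array(c['eye'])
    T=np.eye(4);T[:3,:3]=R.from_euler('xyz',obs['ee_rot']).as_matrix();T[:3,3]=obs['tool_pos']
    T=T@c['tool_from_camera'];return K,k,T[:3,:3],T[:3,3]
def ray(n,px,obs=None):
    K,k,Rm,e=cam(n,obs)
    s=cv2.undistortPoints(np.array([[px]],float),K,np.array([k,0,0,0,0]))[0,0]
    return e,Rm@np.array([s[0],-s[1],-1])
def onz(n,px,z,obs=None):
    e,d=ray(n,px,obs);return e+d*(z-e[2])/d[2]
def proj(n,P,obs=None):
    K,k,Rm,e=cam(n,obs);p=(np.atleast_2d(P)-e)@Rm*[1,-1,-1]
    return cv2.projectPoints(p,np.zeros(3),np.zeros(3),K,np.array([k,0,0,0,0]))[0][:,0]
def blob(img,lo,hi,box):
    x0,y0,x1,y1=box;h=cv2.cvtColor(img[y0:y1,x0:x1],cv2.COLOR_RGB2HSV)
    m=cv2.inRange(h,lo,hi);n,l,s,c=cv2.connectedComponentsWithStats(m)
    i=1+np.argmax(s[1:,4]);return c[i]+[x0,y0],s[i]
E
python3 - <<'E'
from h import *
im=cv2.cvtColor(cv2.imread("pics/top0.png"),cv2.COLOR_BGR2RGB)
for n,p,z in[("tin",(344,186),.082),("small",(401,174),.07),("squat",(364,221),.06),("scale",(447,171),.032),
 ("b-fl",(226,219),.01),("b-fr",(227,181),.01),("b-bl",(142,219),.01),("knob",(168.5,195),.086)]: print(n,onz("top",p,z).round(3))
c=im[150:250,80:240];cv2.imwrite("pics/crop.png",cv2.cvtColor(cv2.resize(c,None,fx=5,fy=5,interpolation=cv2.INTER_CUBIC),cv2.COLOR_RGB2BGR))
E
```

```text
tin [ 0.447 -0.199  0.082]
small [ 0.483 -0.36   0.07 ]
squat [ 0.352 -0.255  0.06 ]
scale [ 0.498 -0.502  0.032]
b-fl [0.362 0.139 0.01 ]
b-fr [0.474 0.139 0.01 ]
b-bl [0.363 0.384 0.01 ]
knob [0.423 0.284 0.086]
```

View pics/crop.png

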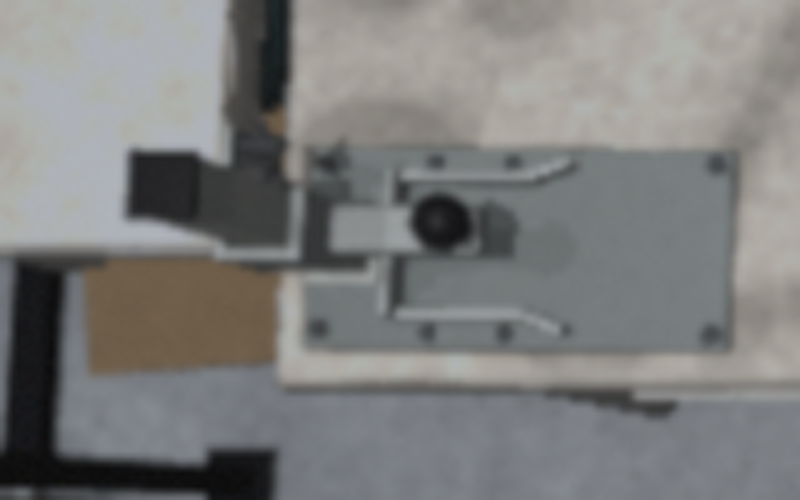

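The crop shows the base corners at about (303,150), (737,152), (731,350) and (303,348), with the knob at (440,222). The open front is to the right, which is −y.

```bash
cat >> h.py <<'E'
def go(o,P,yaw,tilt):
    "total rotvec (tool) and shift in cm in the target tool axes"
    A=R.from_euler('xyz',o['ee_rot']);B=R.from_euler('xyz',[np.pi,0,yaw])*R.from_rotvec([0,tilt,0])
    return (A.inv()*B).as_rotvec().round(3),(B.inv().apply(np.array(P)-o['tool_pos'])*100).round(2)
E
python3 - <<'E'
from h import *
f=lambda x,y:(80+(x+.5)/5-.5,150+(y+.5)/5-.5)
c=np.array([onz("top",f(*p),.01) for p in[(303,150),(737,152),(731,350),(303,348)]]);print(c.round(4))
m=c.mean(0); ax=(c[0]+c[3]-c[1]-c[2]);ax/=np.linalg.norm(ax);home=m+ax*.03
yaw=np.arctan2(ax[1],ax[0]);print("home",home.round(4),"yaw",yaw,"knob xy",(home-ax*.022).round(4),"apron",(home-.105*ax).round(4))
im={n:cv2.cvtColor(cv2.imread(f"pics/{n}0.png"),cv2.COLOR_BGR2RGB) for n in("top","scene")}
pk=f(440,222)
for s in(0,.024,.048):
    k=home-ax*.022;k[2]=.102+s;print(s,"top",onz("top",pk,k[2]).round(3),"scene",proj("scene",k).round(1))
b,st=blob(im["scene"],(0,0,0),(180,255,60),(262,135,290,165));print(b,st)
b,st=blob(im["top"],(0,0,150),(180,60,255),(325,170,358,203));print("lid",b,st,onz("top",b,.082).round(4))
E
```

```text
[[0.4787 0.3946 0.01  ]
 [0.4768 0.1391 0.01  ]
 [0.3606 0.14   0.01  ]
 [0.3622 0.3891 0.01  ]]
home [0.4198 0.2957 0.01  ] yaw 1.5639066041918546 knob xy [0.4196 0.2737 0.01  ] apron [0.4191 0.1907 0.01  ]
0 top [0.423 0.282 0.102] scene [[274.8 151.5]]
0.024 top [0.42  0.274 0.126] scene [[274.3 145.7]]
0.048 top [0.417 0.266 0.15 ] scene [[273.8 139.8]]
[274.875 146.7  ] [10  8  7 10 40]
lid [346.52193646 184.16490166] [  8   0  25  33 661] [ 0.4524 -0.2056  0.082 ]
```

Request:
step_arm(increments="0 0 0 0 0 0.14; 0 0 0 0 0 0.14; 0 0 0 0 0 0.14; 0 0 0 0 0 0.14; 0 0 0 0 0 0.14")

```text
time: 0.6
tool_pos: [0.229, 0.4997, 0.2048]
ee_rot: [-3.14, 0.001, 2.006]
wrist_force: [-0.6, 0.3, 0.7]
width: 0.094
```

Both views put the arm at the 24 mm notch, with the knob at z≈0.126.

Request:
step_arm(increments="0 0 0 0 0 0.145; 0 0 0 0 0 0.145; 0 0 0 0 0 0.145; 0 0 0 0 0.13 0; 0 0 0 0 0.13 0")

```text
time: 1.1
tool_pos: [0.2291, 0.501, 0.2047]
ee_rot: [-3.141, -0.264, 1.578]
wrist_force: [0.8, -0.3, 0.1]
width: 0.0939
```

Request:
step_arm(increments="0 0 0 0 0.13 0; 0 0 0 0 0.13 0; 0 0 0 0 0.13 0; 0 0 0 0 0 0; 0 0 0 0 0 0")

```text
time: 1.6
tool_pos: [0.2294, 0.4994, 0.2051]
ee_rot: [-3.141, -0.648, 1.575]
wrist_force: [-0.5, 0.2, 1.2]
width: 0.0938
```

```bash
python3 - <<'E'
from h import *
o=get_obs();print(o['time'],o['tool_pos'],o['ee_rot'],o['joint_positions'])
t=.65
g=np.array([.4196,.274,.126])+.0188*np.array([0,np.sin(t),-np.cos(t)])
pre=g-.1*np.array([0,np.sin(t),-np.cos(t)])
print(g,go(o,pre,np.pi/2,t),go(o,g,np.pi/2,t))
E
```

```text
1.6 [0.22943347 0.49936628 0.2051002 ] [-3.14084521 -0.64806952  1.5747845 ] [ 0.74113588 -0.30882621  1.86965672  0.50928796  1.16228787  0.6316429 ]
[0.4196     0.2853775  0.11103362] (array([-0.003,  0.002,  0.003]), array([-22.73,  19.02, -15.46])) (array([-0.003,  0.002,  0.003]), array([-22.73,  19.02,  -5.46]))
```

Request:
step_arm(increments="-3 0 -4 0 0 0; -4 0 -4 0 0 0; -4 0 -4 0 0 0; -4 0 -3.4 0 0 0; -4 0 0 0 0 0")

```text
time: 2.1
tool_pos: [0.2335, 0.2696, 0.2174]
ee_rot: [3.126, -0.649, 1.587]
wrist_force: [0.5, 0.6, 0.1]
width: 0.0939
```

Request:
step_arm(increments="-3.7 3 0 0 0 0; 0 4 0 0 0 0; 0 4 0 0 0 0; 0 4 0 0 0 0; 0 4 0 0 0 0")

```text
time: 2.6
tool_pos: [0.4246, 0.243, 0.1905]
ee_rot: [3.139, -0.648, 1.58]
wrist_force: [0.9, -0.4, 0.9]
width: 0.0941
```

```bash
python3 - <<'E'
from h import *
step=get_obs();o=step
im=snapshot("wrist");cv2.imwrite("pics/w1.png",cv2.cvtColor(im,cv2.COLOR_RGB2BGR))
print(o['time'],o['tool_pos'],o['ee_rot'])
print("expected knob px",proj("wrist",[.4196,.274,.126],o))
E
```

```text
2.6 [0.42459068 0.24295281 0.19048718] [ 3.13863495 -0.64793873  1.57966999]
expected knob px [[314.66840284 221.74799667]]
```

View pics/w1.png

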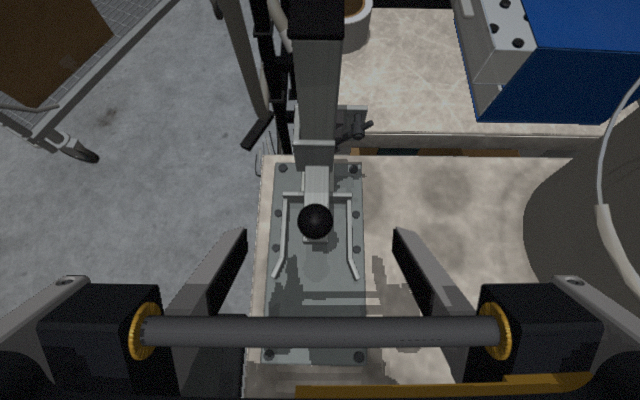

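The knob is at (316,221), within 1–2 px of the prediction (314.7,221.7), so the gauge pose is confirmed. Now I'll close in on the knob.

```bash
python3 - <<'E'
from h import *
o=get_obs();t=.65
g=np.array([.4202,.274,.126])+.0188*np.array([0,np.sin(t),-np.cos(t)])
print(go(o,g,np.pi/2,t))
E
```

```text
(array([0.001, 0.002, 0.004]), array([-1.31, -0.98,  8.8 ]))
```

Request:
step_arm(increments="-0.7 -0.5 0 0 0 0; -0.6 -0.5 1 0 0 0.004; 0 0 2 0 0 0; 0 0 2 0 0 0; 0 0 0 0 0 0")

```text
time: 3.15
tool_pos: [0.4075, 0.2634, 0.1391]
ee_rot: [-3.133, -0.649, 1.571]
wrist_force: [0.3, 0.3, -0.2]
width: 0.094
```

```bash
python3 - <<'E'
from h import *
o=get_obs();t=.65
g=np.array([.4202,.274,.126])+.0188*np.array([0,np.sin(t),-np.cos(t)])
print(o['tool_pos'],go(o,g,np.pi/2,t))
E
```

```text
[0.40754199 0.26339168 0.13906843] (array([-0.009,  0.001,  0.   ]), array([0.05, 1.27, 3.56]))
```

Request:
step_arm(increments="0 0 0 0 0 0; 0 0 0 0 0 0; 0 0 0 0 0 0")

```text
time: 3.45
tool_pos: [0.4112, 0.2623, 0.1423]
ee_rot: [-3.142, -0.65, 1.573]
wrist_force: [-0.4, 0.0, -0.1]
width: 0.094
```

```bash
python3 - <<'E'
from h import *
o=get_obs();t=.65
g=np.array([.4202,.274,.126])+.0188*np.array([0,np.sin(t),-np.cos(t)])
print(o['tool_pos'],go(o,g,np.pi/2,t))
E
```

```text
[0.41115299 0.26229174 0.14230831] (array([-0.001,  0.   ,  0.002]), array([-0.05,  0.9 ,  3.89]))
```

Request:
step_arm(increments="0 0.5 0.5 0 0 0; 0 0.4 1 0 0 0; 0 0 1.2 0 0 0; 0 0 1.2 0 0 0; 0 0 0 0 0 0")

```text
time: 3.95
tool_pos: [0.4176, 0.287, 0.1076]
ee_rot: [-3.133, -0.65, 1.57]
wrist_force: [0.4, 1.3, -0.6]
width: 0.0941
```

Request:
step_arm(increments="0 0 0 0 0 0; 0 0 0 0 0 0; 0 0 0 0 0 0; 0 0 0 0 0 0", claw=1)

```text
time: 4.35
tool_pos: [0.4198, 0.2861, 0.1105]
ee_rot: [-3.14, -0.65, 1.572]
wrist_force: [0.2, 0.9, -0.2]
width: 0.0655
```

Request:
step_arm(increments="0 0 0 0 0 0; 0 0 0 0 0 0; 0 0 0 0 0 0; 0 0 0 0 0 0; 0 0 0 0 0 0")

```text
time: 4.85
tool_pos: [0.4202, 0.2862, 0.1102]
ee_rot: [-3.14, -0.65, 1.572]
wrist_force: [2.0, 0.9, -0.9]
width: 0.0306
```

Request:
step_arm(increments="0 0 0 0 0 0; 0 0 0 0 0 0; 0 0 0 0 0 0; 0 0 0 0 0 0; 0 0 0 0 0 0")

```text
time: 5.35
tool_pos: [0.4202, 0.2862, 0.1102]
ee_rot: [-3.14, -0.65, 1.572]
wrist_force: [4.7, 2.7, -1.9]
width: 0.0307
```

Request:
step_arm(increments="0.34 0 -0.45 0 0 0; 0.34 0 -0.45 0 0 0; 0.34 0 -0.45 0 0 0; 0.34 0 -0.45 0 0 0; 0.34 0 -0.45 0 0 0")

```text
time: 5.85
tool_pos: [0.4201, 0.2861, 0.1379]
ee_rot: [-3.139, -0.65, 1.571]
wrist_force: [6.6, 2.6, -5.0]
width: 0.0305
```

Request:
step_arm(increments="0 0 0 0 0 0; 0 0 0 0 0 0; 0 0 0 0 0 0")

```text
time: 6.15
tool_pos: [0.4202, 0.2862, 0.1382]
ee_rot: [-3.14, -0.65, 1.572]
wrist_force: [5.9, 3.0, -2.6]
width: 0.0307
```

Request:
step_arm(increments="0 0 0 0 0 0; 0 0 0 0 0 0; 0 0 0 0 0 0; 0 0 0 0 0 0; 0 0 0 0 0 0", claw=-1)

```text
time: 6.65
tool_pos: [0.4192, 0.2862, 0.1382]
ee_rot: [-3.138, -0.65, 1.572]
wrist_force: [0.2, 0.3, -0.1]
width: 0.0675
```

Request:
step_arm(increments="0 0 0 0 0 0; 0 0 0 0 0 0; 0 0 0 0 0 0; 0 0 0 0 0 0; 0 0 0 0 0 0")

```text
time: 7.15
tool_pos: [0.4195, 0.2861, 0.1383]
ee_rot: [-3.139, -0.65, 1.572]
wrist_force: [-0.1, -0.8, 0.3]
width: 0.0941
```

Request:
step_arm(increments="0 0 -1 0 0 0; 0 0 -2 0 0 0; 0 0 -3 0 0 0; 0 0 -3 0 0 0; 0 0 0 0 0 0")

```text
time: 7.65
tool_pos: [0.4224, 0.2302, 0.2141]
ee_rot: [3.134, -0.65, 1.575]
wrist_force: [0.5, 1.0, -0.1]
width: 0.094
```

Request:
step_arm(increments="0 0 0 0 0 0; 0 0 0 0 0 0")

```text
time: 7.85
tool_pos: [0.4192, 0.2319, 0.2088]
ee_rot: [-3.136, -0.65, 1.571]
wrist_force: [0.8, 0.8, -1.0]
width: 0.0941
```

```bash
python3 - <<'E'
from h import *
o=get_obs();im=snapshot("wrist");cv2.imwrite("pics/w2.png",cv2.cvtColor(im,cv2.COLOR_RGB2BGR))
print(o['time'],o['tool_pos'],o['width'])
for s in(.024,.048,.072):
    print(s,proj("wrist",[.4202,.274,.102+s],o).round(1),proj("scene",[.4202,.274,.102+s]).round(1))
b,st=blob(im,(0,0,0),(180,255,45),(270,110,360,260));print("wrist",b,st)
im=snapshot("scene");b,st=blob(im,(0,0,0),(180,255,60),(262,130,290,160));print("scene",b,st)
t=.65;d=np.array([0,np.sin(t),-np.cos(t)])
g=np.array([.447,-.199,.052])+.0188*d
print(go(o,g-.12*d,np.pi/2,t))
E
```

```text
7.85 [0.41920418 0.2318932  0.20879045] 0.09407725507206659
0.024 [[321.8 216. ]] [[274.4 145.6]]
0.048 [[321.8 208. ]] [[273.9 139.8]]
0.072 [[321.9 198.7]] [[273.4 133.8]]
wrist [321.22426096 207.4108053 ] [ 34  80  35  36 981]
scene [274.15384615 140.30769231] [ 9  6  7 11 39]
(array([-0.005, -0.   , -0.   ]), array([-43.79,   2.78, -23.72]))
```

The arm is on the 48 mm notch: the knob is at (321.2,207.4) against (321.8,208.0) predicted, and the scene view agrees. Next is the tin.

Request:
step_arm(increments="-4 0 -3 0 0 0; -4 0 -3 0 0 0; -4 0 -3 0 0 0; -4 0.4 -3 0 0 0; -4 0.4 -3 0 0 0")

```text
time: 8.45
tool_pos: [0.4281, -0.0192, 0.2076]
ee_rot: [-3.138, -0.651, 1.572]
wrist_force: [0.8, -0.2, -0.3]
width: 0.094
```

Request:
step_arm(increments="-4 0.5 -3 0 0 0; -4 0.5 -3 0 0 0; -4 0.5 -3 0 0 0; -4 0.5 -3 0 0 0; -3.9 0 1.6 0 0 0")

```text
time: 8.95
tool_pos: [0.4511, -0.2432, 0.1725]
ee_rot: [3.137, -0.643, 1.575]
wrist_force: [0.6, -0.4, -0.3]
width: 0.094
```

Request:
step_arm(increments="0 0 0 0 0 0; 0 0 0 0 0 0; 0 0 0 0 0 0; 0 0 0 0 0 0")

```text
time: 9.35
tool_pos: [0.4495, -0.2372, 0.1722]
ee_rot: [-3.141, -0.648, 1.575]
wrist_force: [0.4, -0.4, -0.1]
width: 0.0941
```

```bash
python3 - <<'E'
from h import *
o=get_obs();im=snapshot("wrist");cv2.imwrite("pics/w3.png",cv2.cvtColor(im,cv2.COLOR_RGB2BGR))
print(o['time'],o['tool_pos'],o['ee_rot'])
print(proj("wrist",[.447,-.199,.082],o))
E
```

```text
9.35 [ 0.44949616 -0.23718484  0.17219132] [-3.14112823 -0.64844869  1.5753041 ]
[[317.86245403 221.85272429]]
```

View pics/w3.png

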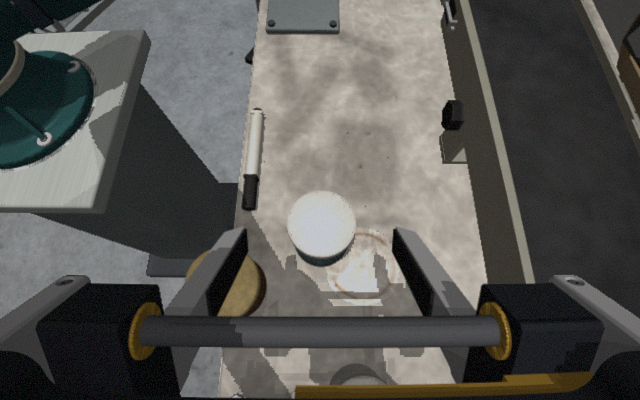

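The lid is centred at about (322,224), with the squat tin at (225,283) beside the left finger.

```bash
python3 - <<'E'
from h import *
o=get_obs();im=cv2.cvtColor(cv2.imread("pics/w3.png"),cv2.COLOR_BGR2RGB)
b,st=blob(im,(0,0,170),(180,40,255),(280,180,362,270));print(b,st)
c=onz("wrist",(322,224),.082,o);print(c)
t=.65;d=np.array([0,np.sin(t),-np.cos(t)])
g=np.array([c[0],c[1],.055])+.0188*d
print(g,go(o,g,np.pi/2,t))
E
```

```text
[318.79329329 221.17042042] [   0    2   82   75 3996]
[ 0.45098009 -0.20132542  0.082     ]
[ 0.45098009 -0.18994791  0.04003362] (array([-0.003,  0.002,  0.003]), array([-4.22,  0.15, 13.39]))
```

Request:
step_arm(increments="-2 0.1 0 0 0 0; -2.2 0.1 2 0 0 0; 0 0 3 0 0 0; 0 0 3 0 0 0; 0 0 2 0 0 0")

```text
time: 9.9
tool_pos: [0.4504, -0.2093, 0.065]
ee_rot: [-3.138, -0.651, 1.573]
wrist_force: [-0.0, 0.3, -0.9]
width: 0.0938
```

Request:
step_arm(increments="0 0 2 0 0 0; 0 0 1.3 0 0 0; 0 0 0 0 0 0; 0 0 0 0 0 0")

```text
time: 10.3
tool_pos: [0.451, -0.1914, 0.0401]
ee_rot: [-3.14, -0.649, 1.573]
wrist_force: [-0.2, -0.1, -0.2]
width: 0.0939
```

Request:
step_arm(increments="0 0 0 0 0 0; 0 0 0 0 0 0; 0 0 0 0 0 0; 0 0 0 0 0 0; 0 0 0 0 0 0", claw=1)

```text
time: 10.8
tool_pos: [0.4507, -0.1917, 0.0395]
ee_rot: [-3.139, -0.649, 1.572]
wrist_force: [-0.5, -1.4, 1.9]
width: 0.0657
```

Request:
step_arm(increments="0 0 0 0 0 0; 0 0 0 0 0 0; 0 0 0 0 0 0")

```text
time: 11.1
tool_pos: [0.4507, -0.1916, 0.0395]
ee_rot: [-3.139, -0.649, 1.572]
wrist_force: [-0.4, -1.2, 2.8]
width: 0.0657
```

Request:
step_arm(increments="0.3 0 -0.4 0 0 0; 0.6 0 -0.8 0 0 0; 0.7 0 -0.9 0 0 0; 0.8 0 -1.1 0 0 0; 0 0 0 0 0 0")

```text
time: 11.6
tool_pos: [0.4518, -0.1925, 0.0819]
ee_rot: [3.14, -0.647, 1.575]
wrist_force: [0.8, -0.3, -1.6]
width: 0.0653
```

Request:
step_arm(increments="1.2 0 0.9 0 0 0; 2.4 0 1.8 0 0 0; 2.4 -0.3 1.8 0 0 0; 2.4 -0.3 1.8 0 0 0; 2.4 -0.3 1.8 0 0 0")

```text
time: 12.1
tool_pos: [0.4403, -0.0541, 0.0796]
ee_rot: [-3.137, -0.651, 1.571]
wrist_force: [-0.5, -0.1, -2.2]
width: 0.0656
```

Request:
step_arm(increments="2.4 -0.4 1.8 0 0 0; 2.4 -0.4 1.8 0 0 0; 2.4 -0.4 1.8 0 0 0; 2.4 -0.4 1.8 0 0 0; 2.4 -0.4 1.8 0 0 0")

```text
time: 12.6
tool_pos: [0.4193, 0.0956, 0.0806]
ee_rot: [-3.136, -0.651, 1.571]
wrist_force: [-0.2, 0.5, -1.9]
width: 0.0655
```

Request:
step_arm(increments="2.4 0 1.8 0 0 0; 2.4 0 1.8 0 0 0; 1.2 0 0.9 0 0 0; 0 0 0 0 0 0; 0 0 0 0 0 0")

```text
time: 13.1
tool_pos: [0.4195, 0.1689, 0.0812]
ee_rot: [-3.137, -0.65, 1.572]
wrist_force: [0.9, -0.6, -2.1]
width: 0.0657
```

```bash
python3 - <<'E'
from h import *
o=get_obs();print(o['time'],o['tool_pos'],o['ee_rot'],o['width'])
print(go(o,[.4195,.185,.0555],np.pi/2,.65))
im=snapshot("wrist");cv2.imwrite("pics/w4.png",cv2.cvtColor(im,cv2.COLOR_RGB2BGR))
E
```

```text
13.1 [0.41952062 0.16887392 0.0811509 ] [-3.13714997 -0.64984807  1.5723571 ] 0.0656756683638898
(array([-0.005,  0.   ,  0.001]), array([-0.27, -0.  ,  3.02]))
```

View pics/w4.png

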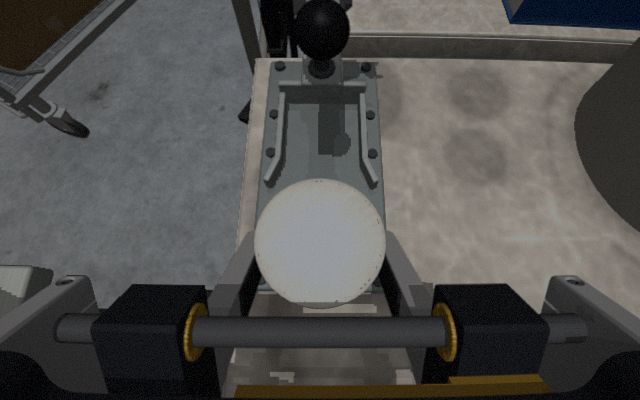

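The lid is centred at (320,242), and the tin is held upright over the apron, in line with the rails (columns 278–365). Now I'll lower it.

Request:
step_arm(increments="-0.1 0 1 0 0 0; -0.1 0 1 0 0 0; -0.1 0 1 0 0 0; 0 0 0 0 0 0; 0 0 0 0 0 0")

```text
time: 13.65
tool_pos: [0.4201, 0.1844, 0.0554]
ee_rot: [-3.137, -0.65, 1.571]
wrist_force: [0.2, -0.3, -1.2]
width: 0.0655
```

Request:
step_arm(increments="-0.06 0 0.08 0 0 0; -0.06 0 0.08 0 0 0; -0.06 0 0.08 0 0 0; 0 0 0 0 0 0; 0 0 0 0 0 0")

```text
time: 14.15
tool_pos: [0.4206, 0.1842, 0.0531]
ee_rot: [-3.139, -0.65, 1.572]
wrist_force: [-0.9, -0.6, -1.7]
width: 0.0654
```

```bash
python3 - <<'E'
from h import *
o=get_obs();print(o['time'],o['tool_pos'],o['wrist_force'])
im=cv2.cvtColor(cv2.imread("pics/w4.png"),cv2.COLOR_BGR2RGB)
o2=dict(tool_pos=np.array([.4195,.1689,.0812]),ee_rot=np.array([-3.1371,-.6498,1.5724]))
c=onz("wrist",(320,242),.1237,o2);print("tin-TCP",c-o2['tool_pos'])
E
```

```text
14.15 [0.42057877 0.18415248 0.05307978] [-0.94635715 -0.567115   -1.66070339]
tin-TCP [-5.13508771e-05 -9.40762129e-03  4.25000000e-02]
```

Request:
step_arm(increments="-0.06 0 0.08 0 0 0; 0 0 0 0 0 0; -0.06 0 0.08 0 0 0; 0 0 0 0 0 0; 0 0 0 0 0 0")

```text
time: 14.65
tool_pos: [0.4205, 0.1842, 0.051]
ee_rot: [-3.138, -0.65, 1.572]
wrist_force: [1.0, -0.3, -0.6]
width: 0.0656
```

Request:
step_arm(increments="-0.03 0 0.04 0 0 0; 0 0 0 0 0 0; 0 0 0 0 0 0")

```text
time: 14.95
tool_pos: [0.4205, 0.1842, 0.0505]
ee_rot: [-3.139, -0.65, 1.572]
wrist_force: [0.7, -0.8, -2.1]
width: 0.0655
```

Request:
step_arm(increments="0.4 0 0.3 0 0 0; 0.96 0 0.73 0 0 0; 0.96 0 0.73 0 0 0; 0.96 0 0.73 0 0 0; 0.96 0 0.73 0 0 0")

```text
time: 15.45
tool_pos: [0.42, 0.2389, 0.0505]
ee_rot: [-3.138, -0.65, 1.573]
wrist_force: [-0.0, 0.5, -1.3]
width: 0.0656
```

Request:
step_arm(increments="0.96 0 0.73 0 0 0; 0.4 0 0.3 0 0 0; 0 0 0 0 0 0; 0 0 0 0 0 0")

```text
time: 15.85
tool_pos: [0.4202, 0.2546, 0.0504]
ee_rot: [-3.139, -0.65, 1.572]
wrist_force: [-0.2, -1.0, -1.3]
width: 0.0656
```

Request:
step_arm(increments="-0.06 0 0.08 0 0 0; 0 0 0 0 0 0; 0 0 0 0 0 0; 0 0 0 0 0 0")

```text
time: 16.25
tool_pos: [0.4205, 0.2543, 0.0495]
ee_rot: [-3.139, -0.65, 1.571]
wrist_force: [1.2, 0.4, -2.2]
width: 0.0654
```

Request:
step_arm(increments="0 0 0 0 0 0; 0 0 0 0 0 0; 0 0 0 0 0 0; 0 0 0 0 0 0; 0 0 0 0 0 0", claw=-0.9)

```text
time: 16.75
tool_pos: [0.4204, 0.2546, 0.0497]
ee_rot: [-3.139, -0.65, 1.572]
wrist_force: [-0.0, 0.2, -0.1]
width: 0.0895
```

Request:
step_arm(increments="-0.8 0 -0.6 0 0 0; -1.2 0 -0.9 0 0 0; -1.6 0 -1.2 0 0 0; -1.6 0 -1.2 0 0 0; -1.2 0 -0.9 0 0 0")

```text
time: 17.25
tool_pos: [0.4206, 0.173, 0.049]
ee_rot: [-3.139, -0.65, 1.571]
wrist_force: [-0.2, 0.2, 0.2]
width: 0.0894
```

Request:
step_arm(increments="0 0 0 0 0 0; 0 0 0 0 0 0; 0 0 0 0 0 0; 0 0 0 0 0 0; 0 0 0 0 0 0", claw=0.4)

```text
time: 17.75
tool_pos: [0.4203, 0.175, 0.049]
ee_rot: [-3.139, -0.65, 1.573]
wrist_force: [0.7, -0.7, -0.0]
width: 0.0527
```

```bash
python3 - <<'E'
from h import *
step=get_obs();o=step;print(o['time'],o['tool_pos'],o['ee_rot'],o['width'])
im=snapshot("wrist");cv2.imwrite("pics/w5.png",cv2.cvtColor(im,cv2.COLOR_RGB2BGR))
for y in(.245,):print(proj("wrist",[.4205,y,.092],o))
E
```

```text
17.75 [0.42026658 0.17504543 0.04901789] [-3.13852382 -0.65016331  1.57278534] 0.05266449098141809
[[321.05706128 110.31403608]]
```

View pics/w5.png

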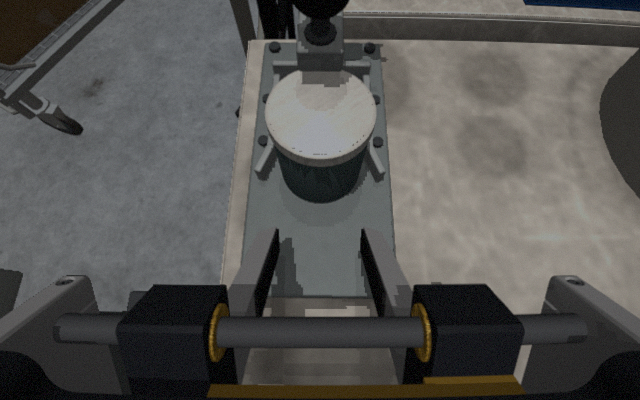

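The tin stands at the rail mouth with its lid centred at (320,114). The fingers are closing to form a pushing cradle.

Request:
step_arm(increments="0 0 0 0 0 0; 0 0 0 0 0 0; 0.8 0 0.6 0 0 0; 0.8 0 0.6 0 0 0; 0.5 0 0.38 0 0 0")

```text
time: 18.3
tool_pos: [0.4202, 0.2019, 0.0492]
ee_rot: [-3.139, -0.65, 1.573]
wrist_force: [0.6, 0.2, 0.4]
width: 0.0277
```

Request:
step_arm(increments="0.4 0 0.3 0 0 0; 0.4 0 0.3 0 0 0; 0.4 0 0.3 0 0 0; 0.4 0 0.3 0 0 0; 0.4 0 0.3 0 0 0")

```text
time: 18.8
tool_pos: [0.4204, 0.226, 0.0493]
ee_rot: [-3.139, -0.65, 1.572]
wrist_force: [-2.0, -1.7, 0.9]
width: 0.0282
```

Request:
step_arm(increments="0.4 0 0.3 0 0 0; 0.4 0 0.3 0 0 0; 0.4 0 0.3 0 0 0; 0.4 0 0.3 0 0 0; 0 0 0 0 0 0")

```text
time: 19.3
tool_pos: [0.4201, 0.2465, 0.0495]
ee_rot: [-3.138, -0.651, 1.572]
wrist_force: [-0.8, 0.2, -0.7]
width: 0.0281
```

Expected final TCP y is about 0.259. I'll continue in 2 mm rows and watch the force.

Request:
step_arm(increments="0.16 0 0.12 0 0 0; 0.16 0 0.12 0 0 0; 0.16 0 0.12 0 0 0; 0.16 0 0.12 0 0 0; 0 0 0 0 0 0")

```text
time: 19.8
tool_pos: [0.4202, 0.254, 0.0495]
ee_rot: [-3.139, -0.65, 1.572]
wrist_force: [0.4, -1.4, -0.7]
width: 0.0278
```

Request:
step_arm(increments="0.16 0 0.12 0 0 0; 0 0 0 0 0 0; 0.08 0 0.06 0 0 0; 0 0 0 0 0 0")

```text
time: 20.2
tool_pos: [0.4203, 0.2569, 0.0495]
ee_rot: [-3.139, -0.65, 1.572]
wrist_force: [-0.5, -1.5, -0.3]
width: 0.0284
```

```bash
python3 - <<'E'
from h import *
o=get_obs();print(o['time'],o['tool_pos'],o['wrist_force'])
im=snapshot("wrist");cv2.imwrite("pics/w6.png",cv2.cvtColor(im,cv2.COLOR_RGB2BGR))
print(proj("wrist",[[.4205,.2957-.034,.092],[.4205,.2957,.092]],o))
E
```

```text
20.2 [0.4202836  0.25685891 0.04952339] [-0.52350764 -1.49530669 -0.26930464]
[[320.71144888 214.97071821]
 [320.82599673 156.93346647]]
```

View pics/w6.png

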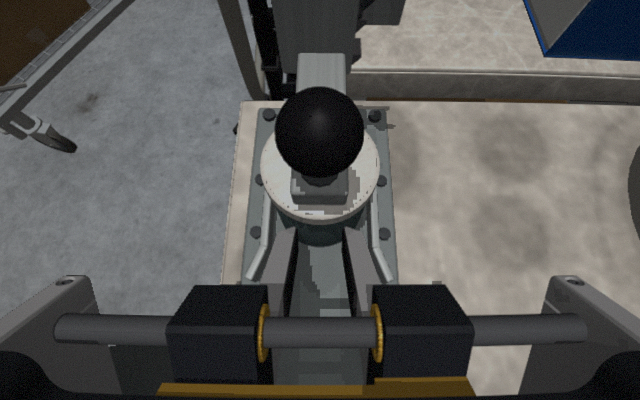

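The lid's front edge is at row ~219 and home should be at ~215, so about 2–3 mm remain.

Request:
step_arm(increments="0.08 0 0.06 0 0 0; 0 0 0 0 0 0; 0.08 0 0.06 0 0 0; 0 0 0 0 0 0; 0 0 0 0 0 0")

```text
time: 20.75
tool_pos: [0.4203, 0.2588, 0.0496]
ee_rot: [-3.139, -0.65, 1.572]
wrist_force: [0.5, -1.0, 0.0]
width: 0.0281
```

Request:
step_arm(increments="0.08 0 0.06 0 0 0; 0 0 0 0 0 0; 0 0 0 0 0 0")

```text
time: 21.05
tool_pos: [0.4203, 0.2598, 0.0495]
ee_rot: [-3.139, -0.65, 1.572]
wrist_force: [0.1, -1.9, 0.1]
width: 0.0283
```

Request:
step_arm(increments="0.08 0 0.06 0 0 0; 0 0 0 0 0 0; 0 0 0 0 0 0")

```text
time: 21.35
tool_pos: [0.4203, 0.2608, 0.0496]
ee_rot: [-3.139, -0.65, 1.572]
wrist_force: [-0.6, -0.0, -0.3]
width: 0.0282
```

Request:
step_arm(increments="0.08 0 0.06 0 0 0; 0 0 0 0 0 0; 0 0 0 0 0 0")

```text
time: 21.65
tool_pos: [0.4204, 0.2614, 0.0495]
ee_rot: [-3.139, -0.649, 1.572]
wrist_force: [-0.5, -4.6, 1.0]
width: 0.0279
```

Request:
step_arm(increments="0.08 0 0.06 0 0 0; 0 0 0 0 0 0; 0 0 0 0 0 0")

```text
time: 21.95
tool_pos: [0.4207, 0.2618, 0.0494]
ee_rot: [-3.14, -0.648, 1.572]
wrist_force: [0.1, -8.4, 1.8]
width: 0.0282
```

```bash
python3 - <<'E'
from h import *
o=get_obs();print(o['time'],o['tool_pos'],o['wrist_force'])
im=snapshot("wrist");cv2.imwrite("pics/w7.png",cv2.cvtColor(im,cv2.COLOR_RGB2BGR))
print(proj("wrist",[[.4205,.2957-.034,.092],[.4205,.2737,.150]],o))
b,st=blob(im,(0,0,0),(180,255,45),(262,70,378,200));print("knob",b,st)
g=cv2.cvtColor(im,cv2.COLOR_RGB2GRAY);print(g[195:240:1,335])
E
```

```text
21.95 [0.42070377 0.26176068 0.04944104] [ 0.13172372 -8.3704441   1.8090637 ]
[[319.95752891 224.21677472]
 [319.83095367 147.54689861]]
knob [317.9643075  145.92312386] [  12   29   89   99 6556]
[ 80  78  78  77  76  79  79  79  76  67  70  60  55  52  52  55  45  49
  44  61  85 100 107  90  64  63  71  70  67  45  38  34  30  29  27  32
  32  27  35  29  29  36  27  28  28]
```

The push force rose to 8.4 N with the TCP stopped at y≈0.2618, so the tin is against the stop. I'll back off straight and check.

Request:
step_arm(increments="-0.16 0 -0.12 0 0 0; -0.4 0 -0.3 0 0 0; -0.8 0 -0.6 0 0 0; -1.6 0 -1.2 0 0 0; -2.4 0 -1.8 0 0 0")

```text
time: 22.5
tool_pos: [0.4199, 0.1958, 0.0493]
ee_rot: [-3.139, -0.651, 1.574]
wrist_force: [-0.2, -0.2, -0.0]
width: 0.028
```

Request:
step_arm(increments="-2.4 0 -1.8 0 0 0; -2.4 0 -1.8 0 0 0; 0 0 -2 0 0 0; 0 0 -2 0 0 0; 0 0 0 0 0 0")

```text
time: 23.0
tool_pos: [0.4227, 0.1099, 0.0824]
ee_rot: [3.139, -0.649, 1.572]
wrist_force: [0.1, -0.1, 0.1]
width: 0.0277
```

Request:
step_arm(increments="0 0 0 0 0 0; 0 0 0 0 0 0; 0 0 0 0 0 0; 0 0 0 0 0 0")

```text
time: 23.4
tool_pos: [0.4201, 0.1123, 0.08]
ee_rot: [-3.137, -0.651, 1.572]
wrist_force: [0.6, 0.1, 0.2]
width: 0.0281
```

```bash
python3 - <<'E'
from h import *
o=get_obs();print(o['time'],o['tool_pos'],o['wrist_force'])
im=snapshot("wrist")
P=proj("wrist",[[.4205,.2957-.034,.092],[.4205,.2957-.033,.012],[.4205-.034,.2957,.092],[.4205+.034,.2957,.092],[.4205,.2737,.150]],o);print(P.round(1))
cv2.imwrite("pics/w8.png",cv2.resize(cv2.cvtColor(im[0:200,220:420],cv2.COLOR_RGB2BGR),None,fx=3,fy=3,interpolation=cv2.INTER_CUBIC))
print("x3 crop",((P-[220,0])*3).round(0))
s=snapshot("scene");b,st=blob(s,(0,0,0),(180,255,60),(262,130,290,160));print("scene knob",b,st)
E
```

```text
23.4 [0.42014895 0.11227306 0.07997926] [0.55411511 0.07535159 0.19590504]
[[321.4  51.3]
 [321.3 111.6]
 [280.9  21.1]
 [362.1  21. ]
 [321.5 -34.2]]
x3 crop [[ 304.  154.]
 [ 304.  335.]
 [ 183.   63.]
 [ 426.   63.]
 [ 304. -103.]]
scene knob [276.44444444 136.36314363] [  0   0  28  18 369]
```

View pics/w8.png

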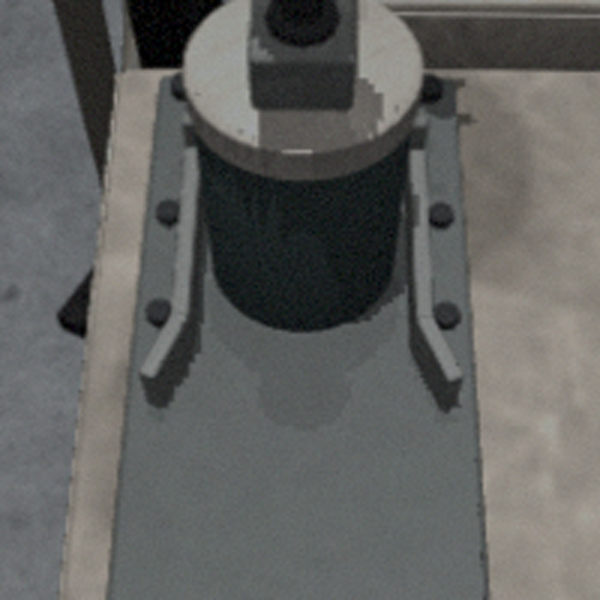

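The tin is upright between the rails. The lid's front edge is at row ~152 (predicted 154), its base front at ~331 (335), and its sides at 183 and 424 (183 and 426). That puts it home within 1–2 mm, with the robot clear.

```bash
python3 -c "
from bench import *
print(close_job())"
```

```text
the job is handed in; nothing more can be done
None
```

The job is handed in, and my last checks indicate the task is done; the hand-in itself gives no verdict. It took about 23 s of the 66 s allowed.

**What I did:** The gauge arm started on the 24 mm notch. I gripped the ball knob, lifted it 28 mm and let go. I then set the larger tin on the open front end, slid it part-way in, and pushed it home with the fingertips until they met 8.4 N at the stop. I then backed off clear of everything.

**Last checks:**
- **Arm height:** right after I let go, two camera views put the knob within 1 px of where the 48 mm notch predicts.
- **Tin position:** the final wrist picture shows the tin upright between the rails, within 1–2 mm of home.
- **Not confirmed:** the final scene-camera check of the knob failed, because the dark patch it found was too big to be just the knob (probably the robot). So I did not measure the arm height again after the push. The force sensor also gave no clear touchdown reading when I set the tin on the base.
- **Other objects:** I did not touch or aim near the small tin or the scale, and kept clear of the squat tin; I took no final picture of them.

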